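Free the centring bell from a filling valve of unknown thread hand

ROBOT

A 7-joint arm with a two-finger parallel gripper is mounted at the origin on the work surface. World frame = base frame: x ahead of the robot, y to its left, z up, the work surface at z = 0. Lengths are in m, angles in rad, forces in N, time in s.
With the tool pointing down it reaches from about 0.425 to 0.825 m from the base axis. Payload 3.6 kg.
Tool frame: the origin (TCP) lies on the front face of the gripper's body, between the roots of the fingers; the fingertips stand 84 mm ahead of it and the grasp point (between the pads) lies 65 mm ahead of it; x points along the fingers, y is the direction in which the jaws open and shut, and the axes are right-handed (so a half turn about x gives the same grasp; the last joint's range is limited). The gripper opens to 93 mm and grips with 3 to 60 N. Pads are 15 mm wide; open, the fingers measure 128 mm over their backs; the gripper's body (75 mm by 188 mm) begins 65 mm behind the grasp point.
Start: joints at [-1.282, 0.615, -0.013, 1.423, 0.008, 1.103, -0.04], TCP at [0.201, 0.618, 0.303] pointing down, gripper open.
Joint ranges: [-3.12, 3.12], [-0.3, 2.06], [-1.34, 1.32], [0.26, 2.42], [-1.36, 4.5], [0.01, 1.98], [-2.84, 2.84]. Speed limits (rad/s): [2.79, 2.79, 3.14, 3.14, 3.14, 3.14, 3.14].

INTERFACE

Orientations are given as a rotation vector (axis times angle).
In Python, from rig import r gives the robot as it stands. The module is installed in compiled form; this text tells all that it offers.
- The arm moves only by the shell command python3 -m pendant 'ROWS' [OPENING]. ROWS is JSON, one flat list of numbers, 6 for each row, row after row: the shift along the tool's x, y, z in m, then the turn, a rotation vector about the tool's x, y, z in rad. A call has 1 to 10 rows; each row shifts and turns the commanded pose from where the row before left it, along the tool's axes as they then stand; what a row does not reach is not made up. A row lasts 1/12 s, in which the tool goes at most 41.7 mm and 7.16 degrees, less where a joint would pass 70% of its speed; a pose out of reach is approached as far as the arm can. A call with a gripper value outside its range is refused whole. OPENING is the closure, from 0 (fully open) to 1 (shut), set as the call begins (- or left out, the last holds). The fingers move at their own pace and stop on an object; the grip force is fixed at half the most. Time passes only in rows, so rows that do not move let the fingers close. It gives the time, the measured TCP pose, the force and the opening at its end, in the units of the state.
- r.read_state(): the state, without advancing time (a new reading comes with each control period).
- r.snapshot(name): name is "side" or "top"; returns (picture, depth): 400x640x3 uint8, red, green, blue; 400x640 float32, m along the optical axis (not along the pixel's ray), 0 where there is no reading.
- r.calibration(name): a dict with "fx", "fy", "cx", "cy" (pixels), "k1" (the pictures are not rectified: a ray, as slopes to the right and down, at radius r is drawn at 1 + k1 r^2 times it, then the intrinsics apply), "rvec" (rotation vector, rad) and "tvec" (3), from world to camera coordinates, as OpenCV has them. Camera axes: x right, y down, z forward; pixel columns grow to the right and rows downward; lengths in m; the calibration is good to about 2 mm. A picture is of the moment at which its call begins. calibration takes no time and is no camera call.
- r.job_done(): hands the job in, once; it reports no verdict.
The state is a dict: "time": time; "joints": joint angles; "dq": joint speeds; "joint_torque": joint torques, N m; "ee_pos": TCP position; "orientation": TCP orientation; "contact_force": force on the tool from outside, world axes, zero at the start; "wrist_torque": the same for the moment, N m; "gripper_width": finger opening in m.
Only numpy, scipy, OpenCV 4.12 (cv2) and the standard library are available. Lean on these libraries where they do the work, as an engineer would, in place of code of your own. Each camera call takes 0.05 s, during which the arm holds its last target.

TASK

Take the green holding plate by its black handle and lower it over the two pins of the service fixture, its open notch round the square foot of the valve with the white bell, until it lies flush. Then unscrew the white bell from that valve: nobody knows whether its thread is right-handed or left-handed, so try one way and, if it stops, the other. Lift the bell off and finish while still holding it in the gripper, at rest, at least 10 cm above where it sat; leave the plate seated and the other things on the bench where they are.

Things in the scene. Friction and masses are not known exactly. Their poses are not given: they have to be found in the camera images.
- plate_grip (a point): centre of the black handle of the loose green holding plate (350 g, lying flat at the start), above its centre of mass. Handle: upright bar 50 mm long (x), 16 mm thick (y), from 8 to 46 mm above the plate's underside; this point is 32 mm above the underside. Axes: x towards the open notch, y along the plate's 210 mm length, z up.
- plate_foot (a point): point of the plate's underside 32 mm straight below plate_grip, half-way between its two round 13 mm holes, which lie at y = +85 and -85 mm (x = 0). Same axes. The plate is 8 mm thick, from 65 mm behind (-x) to 40 mm ahead of this point; two prongs go on to 115 mm ahead, with the 68 mm wide open notch between them.
- plate_notch (a point): point at the level of the plate's underside in the middle of the notch, 80 mm ahead (+x) of plate_foot; it comes onto the axis of the valve when the plate is seated. Same axes.
- seat (a point): point on the top face of the fixed blue service fixture, 20 mm above the table, half-way between its two pins; plate_foot comes here when the plate is seated. Axes: x towards the valve with the white bell, y along the line of the pins, z up. Brass pins at y = +85 and -85 mm, 10 mm thick, 30 mm high, the top 12 mm tapered to 3 mm.
- valve (a point): point on the axis of the valve with the white bell, 80 mm ahead (+x) of seat and 55 mm above it, where the bell's lower edge rests; axes as seat. Its square foot on the fixture is 62 mm wide, 12 mm high. A second valve with a grey domed plug (46 mm across, top 95 mm above the fixture's face) stands 85 mm further in x and 85 mm towards -y: not used.
- cap_grip (a point): centre of the grip block on top of the white bell (loose, about 90 g, screwed on at the start). Block 46 mm long (x), 24 mm thick (y), 37 mm high; this point is 17 mm below its top and 54 mm above the bell's lower edge. Below the block the bell is round, 45 mm across, flaring to 52 mm. z up along the thread axis.
- cap_foot (a point): centre of the bell's lower edge, 54 mm below cap_grip; axes as cap_grip. Coarse part-turn thread, locked at the start. The wrong way it stops firmly within 0.5 rad; the right way it runs easily, is free to lift straight up after 0.9 rad and stops at about 1.6 rad: turn it 1.2 rad. The right way varies, cannot be seen. Clear of the neck once lifted 25 mm.
- bottle_a: brown glass bottle with white cap, 72 mm across, 210 mm high, standing; bystander
- bottle_b: a second such bottle; bystander
- sleeve: plain steel sleeve, 52 mm across, 60 mm high, standing; bystander
- ring: black rubber ring, 48 mm across, 12 mm high, lying flat; bystander
- wrench: steel spanner lying flat; bystander
- driver: screwdriver lying flat; bystander

How it is judged:
By the outcome, as a careful person would: the job done as asked, in the order asked, and still so for the second after the job is handed in, while the arm keeps its last pose, push and grip.
It also fails if it takes over 64 s, if anything falls off the work surface, if the arm or the gripper's body presses on something with over 40 N, if the wrist force passes 120 N, or if a joint passes its speed limit or range.

## Working session

There is one attempt and no reset: what is moved stays moved. The work goes in short steps, Python scripts to look and compute and a shell command to move; the robot and the scene stay as the last step left them, time stands still between calls to the robot, and variables do not carry over. Pictures are saved under pics/ and viewed, and the job is handed in when it is done.

```bash
ls; mkdir -p pics; python3 - <<'E'
from rig import r
import cv2
s=r.read_state()
for k,v in s.items(): print(k,v)
for n in("side","top"):
    print(n,r.calibration(n))
    p,d=r.snapshot(n)
    cv2.imwrite(f"pics/{n}0.png",p[:,:,::-1])
    import numpy as np
    np.save(f"pics/{n}0d.npy",d)
E
```

```text
pics
time 0.0
joints [-1.28250511  0.61590918 -0.01261544  1.42486516  0.00810012  1.10338906
 -0.04041833]
dq [ 1.38842038e-03  1.34692584e-03  2.32194671e-04 -3.44871212e-04
 -2.59547865e-04  1.00081054e-03 -7.05890764e-05]
joint_torque [-8.75874434e-05 -4.58930790e+01  2.09384216e-01 -1.65747535e+01
 -6.09600591e-02  2.04522087e-02  2.40670333e-04]
ee_pos [0.20106551 0.6175264  0.3015986 ]
orientation [ 0.24506074  1.55700415 -0.24899312]
contact_force [-0.16762936 -0.16305712 -0.33959947]
wrist_torque [-0.00812984  0.00010665  0.02391537]
gripper_width 0.09307568826465872
side {'fx': 377.5285156343755, 'fy': 377.5285156343755, 'cx': 320.06234925989867, 'cy': 203.46697336659042, 'k1': -0.0002414237484000856, 'rvec': array([ 0.0278828 , -2.94123114,  1.04557412]), 'tvec': array([0.5704154 , 0.10552186, 0.962055  ])}
top {'fx': 397.6413554903052, 'fy': 397.6413554903052, 'cx': 323.2115349994529, 'cy': 195.82230144298074, 'k1': -0.014167671867476018, 'rvec': array([ 2.18347014, -2.16632065,  0.11432056]), 'tvec': array([-0.06021343,  0.60488022,  1.04864969])}
```

View pics/side0.png

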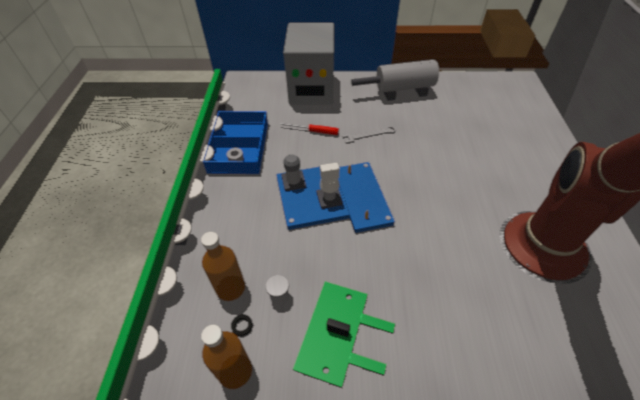

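View pics/top0.png

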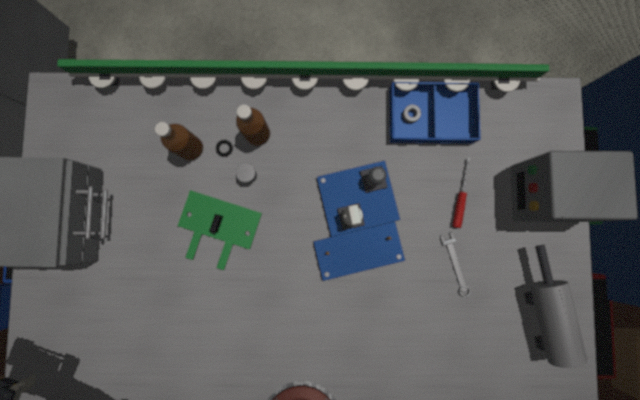

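The side view shows the plate at about (340,330), the fixture at (335,195) and the bell at (330,180). In the top view the plate is at (218,223), the fixture at (360,220) and the bell at (352,215). Next I'll write the helpers and measure.

```bash
cat > h.py <<'E'
import numpy as np, cv2
from rig import r
from scipy.spatial.transform import Rotation as R
C={n:r.calibration(n) for n in("side","top")}
def proj(n,P):
    c=C[n];P=np.atleast_2d(P);Q=R.from_rotvec(c['rvec']).apply(P)+c['tvec']
    s=Q[:,:2]/Q[:,2:];k=1+c['k1']*(s**2).sum(1,keepdims=True);s=s*k
    return s*[c['fx'],c['fy']]+[c['cx'],c['cy']]
def slopes(n,px):
    c=C[n];d=(np.atleast_2d(px).astype(float)-[c['cx'],c['cy']])/[c['fx'],c['fy']]
    s=d.copy()
    for _ in range(10): s=d/(1+c['k1']*(s**2).sum(1,keepdims=True))
    return s
def ray(n,px):
    c=C[n];Rm=R.from_rotvec(c['rvec']);s=slopes(n,px)
    d=Rm.inv().apply(np.c_[s,np.ones(len(s))]);o=Rm.inv().apply(-np.array(c['tvec']))
    return o,d
def plane(n,px,z):
    o,d=ray(n,px);return o+d*((z-o[2])/d[:,2:])
def depthpt(n,px,depth):
    o,d=ray(n,px);px=np.atleast_2d(px).astype(int)
    return o+d*depth[px[:,1],px[:,0]][:,None]
def cloud(n,depth):
    v,u=np.mgrid[0:400,0:640];px=np.c_[u.ravel(),v.ravel()]
    o,d=ray(n,px);P=o+d*depth.ravel()[:,None];P[depth.ravel()==0]=np.nan
    return P.reshape(400,640,3)
def tri(pa,pb,a="side",b="top"):
    o1,d1=ray(a,pa);o2,d2=ray(b,pb);d1=d1[0];d2=d2[0]
    A=np.c_[d1,-d2];t=np.linalg.lstsq(A,o2-o1,rcond=None)[0]
    x=o1+d1*t[0];y=o2+d2*t[1];return (x+y)/2,np.linalg.norm(x-y)
E
python3 - <<'E'
from h import *
for n in C:
    p=cv2.imread(f"pics/{n}0.png");d=np.load(f"pics/{n}0d.npy")
    print(n,"cam",ray(n,[320,200])[0],"tcp px",proj(n,[.201,.6175,.30]),"base",proj(n,[0,0,0]))
    P=cloud(n,d)
    hsv=cv2.cvtColor(p,cv2.COLOR_BGR2HSV)
    g=cv2.inRange(hsv,(45,100,80),(75,255,255))
    m=(g>0)&(P[:,:,2]<.06)&(P[:,:,2]>-.02)
    nn,l,st,ce=cv2.connectedComponentsWithStats(m.astype(np.uint8))
    for i in range(1,nn):
        if st[i,4]>200: print(st[i],ce[i],np.nanmedian(P[l==i],0))
    x,y,w,h=(290,270,120,120) if n=="side" else (165,175,110,110)
    cv2.imwrite(f"pics/{n}0plate.png",cv2.resize(p[y:y+h,x:x+w],None,fx=5,fy=5,interpolation=cv2.INTER_CUBIC))
    x,y,w,h=(265,145,140,95) if n=="side" else (300,150,115,140)
    f=5 if n=="side" else 4
    cv2.imwrite(f"pics/{n}0fix.png",cv2.resize(p[y:y+h,x:x+w],None,fx=f,fy=f,interpolation=cv2.INTER_CUBIC))
E
```

```text
side cam [0.54747265 0.53855274 0.81993479] tcp px [[704.31483983 633.48764049]] base [[543.88445429 244.87210436]]
[ 293  282  102  105 4922] [336.69869972 335.93925234] [0.5326325  0.25118214 0.00804929]
top cam [ 0.50026459 -0.04779875  1.10300614] tcp px [[-21.88949617 385.60262348]] base [[300.48767781 424.09715185]]
[ 179  191   82   78 2884] [218.19174757 222.93203883] [0.53491721 0.22460024 0.00709457]
```

View pics/side0plate.png

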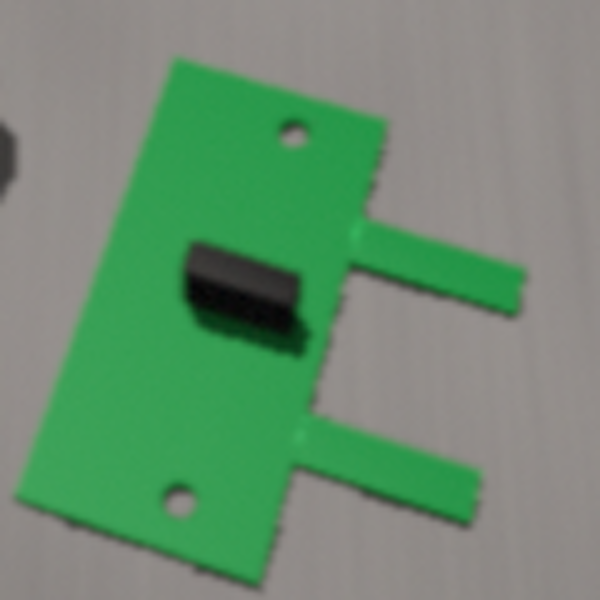

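View pics/top0plate.png

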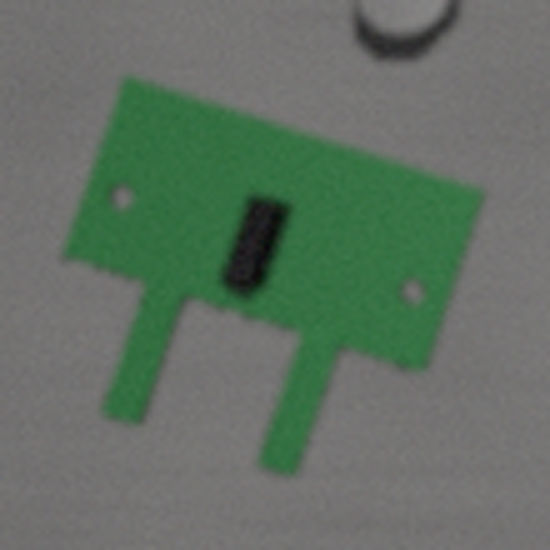

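View pics/side0fix.png

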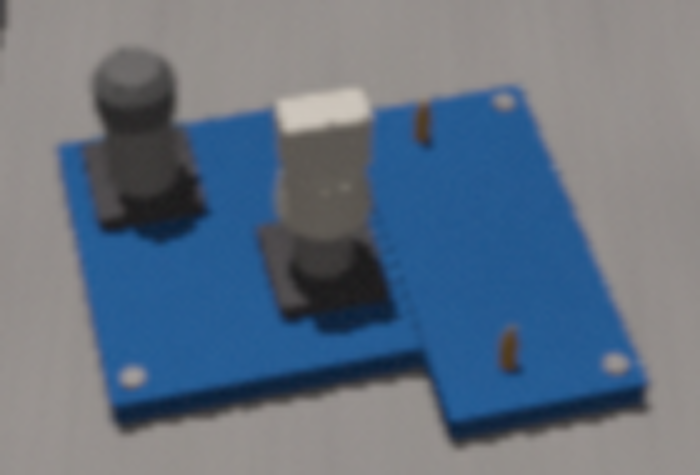

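View pics/top0fix.png

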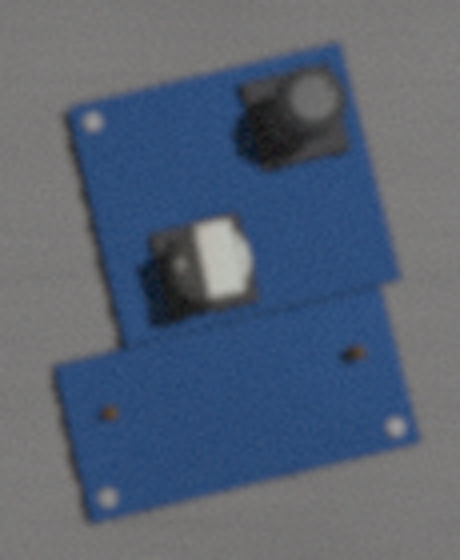

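```bash
cat >> h.py <<'E'
def cen(img,c,rad,kind):
    """weighted centroid round c; kind fn(bgr float)->weight"""
    c=np.array(c,float)
    for _ in range(6):
        v,u=np.mgrid[0:400,0:640];m=np.hypot(u-c[0],v-c[1])<=rad
        w=kind(img.astype(float))*m
        c=np.array([(w*u).sum(),(w*v).sum()])/w.sum()
    return c
E
python3 - <<'E'
from h import *
im={n:cv2.imread(f"pics/{n}0.png") for n in C}
nongreen=lambda g:np.clip(80-(g[:,:,1]-g[:,:,2]),0,80)*((g[:,:,1]-g[:,:,2])<55)
holes={"side":[(348.8,296.6),(326.2,370)],"top":[(189.4,214.2),(247.6,233.4)]}
for n in C:
    g=im[n].astype(float)
    hs=[cen(im[n],c,3.2,lambda g:np.clip(60-(g[:,:,1]-g[:,:,2]),0,80)) for c in holes[n]]
    W=np.vstack([plane(n,h,.008) for h in hs]);print(n,np.round(hs,2),np.round(W,4),"dist",np.linalg.norm(W[0]-W[1]),"mid",W.mean(0))
    d=W[1]-W[0];print("y ang",np.degrees(np.arctan2(d[1],d[0])))
# pins: brown blobs
for n,b in (("side",[(350,169.5),(367,214.5)]),("top",[(388,238),(327,253)])):
    hsv=cv2.cvtColor(im[n],cv2.COLOR_BGR2HSV)
    for c in b:
        x,y=int(c[0]),int(c[1]);g=im[n][y-7:y+8,x-5:x+6].astype(int)
        print(n,c);print((g[:,:,2]-g[:,:,0]))
E
```

```text
side [[348.25 296.57]
 [325.47 369.95]] [[0.5018 0.154  0.008 ]
 [0.5521 0.3157 0.008 ]] dist 0.1693143715831718 mid [0.52694133 0.23488664 0.008     ]
y ang 72.74014048324862
top [[188.81 213.98]
 [247.07 232.8 ]] [[0.5542 0.3139 0.008 ]
 [0.5039 0.1522 0.008 ]] dist 0.16927334510852748 mid [0.52907825 0.23306714 0.008     ]
y ang -107.27660155366874
side (350, 169.5)
[[   7    9    8    8    8    8    8    7    8    8    6]
 [   8    7    7    7   10    8    3    0   -1   -2   -7]
 [   6    2    0    5   14    7  -17  -32  -37  -44  -56]
 [ -14  -25  -31  -11   17   -2  -54  -82  -86  -91  -99]
 [ -68  -77  -70  -29   19   -4  -66 -101 -106 -107 -109]
 [-106  -97  -68  -15   28   -2  -62  -97 -108 -109 -108]
 [-108  -98  -60    0   40    5  -55  -98 -108 -108 -107]
 [-108  -99  -59    3   39    4  -57  -97 -109 -109 -109]
 [-109  -99  -62    2   36   -5  -64  -98 -108 -108 -108]
 [-107  -99  -59    3   36   -7  -66 -100 -108 -108 -110]
 [-109  -99  -64  -10   24   -9  -69 -102 -108 -107 -106]
 [-108 -104  -87  -56  -28  -35  -79 -103 -108 -107 -108]
 [-110 -107 -103  -98  -84  -76 
[... 1773 characters left out ...]
 -73 -73 -76 -73 -76 -74 -74 -73 -74 -75]
 [-73 -75 -70 -73 -75 -74 -74 -78 -76 -72 -75]
 [-72 -74 -73 -74 -78 -77 -75 -76 -74 -75 -75]
 [-73 -71 -73 -74 -76 -73 -73 -75 -73 -74 -74]
 [-73 -74 -74 -71 -64 -63 -64 -71 -73 -71 -78]
 [-71 -71 -71 -58 -37 -25 -32 -51 -69 -74 -72]
 [-73 -74 -65 -40  -2  16   1 -35 -67 -75 -74]
 [-75 -71 -55 -21  18  35  17 -25 -60 -74 -73]
 [-69 -65 -55 -34  -8   4  -6 -41 -65 -75 -74]
 [-72 -67 -63 -63 -53 -44 -47 -61 -70 -72 -72]
 [-75 -74 -71 -70 -70 -68 -69 -72 -70 -74 -75]
 [-76 -71 -75 -74 -72 -74 -74 -75 -75 -77 -75]
 [-71 -75 -76 -76 -76 -75 -76 -75 -73 -71 -70]
 [-75 -72 -73 -74 -77 -76 -76 -75 -75 -71 -73]
 [-71 -73 -76 -75 -75 -76 -73 -74 -69 -71 -72]]
```

```bash
python3 - <<'E'
from h import *
im={n:cv2.imread(f"pics/{n}0.png") for n in C}
w=lambda g:np.clip((g[:,:,2]-g[:,:,0])+55,0,90)
sid=[cen(im["side"][:, :],(349.2,169.2),0.1,w) if 0 else np.array([349.05,168.9]),cen(im["side"],(366.6,214.8),5.5,w)]
g=im["side"].astype(float).copy(); g[:165]=0
print("A side lower",cen(g,(349.2,169.5),5.,lambda g:w(g)*(g.sum(2)>0)))
top=[cen(im["top"],c,4,w) for c in((388.5,237.7),(327,253))]
print(np.round(sid,2),np.round(top,2))
for z in(.030,.034,.038):
    for n,l in(("side",sid),("top",top)):
        W=np.vstack([plane(n,c,z) for c in l]);d=W[1]-W[0]
        print(z,n,np.round(W[:,:2],4),np.linalg.norm(d).round(4),"ang",np.degrees(np.arctan2(d[1],d[0])).round(2),"mid",W.mean(0).round(4))
for i in (0,1): print(tri(sid[i],top[i]))
# screws (white) in top & side: just bell block
for n in C:
    d=np.load(f"pics/{n}0d.npy");P=cloud(n,d);hsv=cv2.cvtColor(im[n],cv2.COLOR_BGR2HSV)
    x0,x1,y0,y1=(300,360,150,225) if n=="side" else (330,365,200,232)
    m=np.zeros((400,640),bool);m[y0:y1,x0:x1]=True
    m&=(P[:,:,2]>.1)&(im[n].sum(2)>420)
    Q=P[m];print(n,m.sum(),np.nanmax(Q[:,2]),"pix",np.argwhere(m).mean(0)[::-1],Q.mean(0))
    mm=m&(np.abs(P[:,:,2]-.146)<.008)
    if mm.sum()>5:
        c=np.argwhere(mm)[:,::-1].astype(np.float32);rc=cv2.minAreaRect(c);print(rc);bx=cv2.boxPoints(rc);W=plane(n,bx,.146);print(W.round(4),W.mean(0).round(4))
        for i in range(4): e=W[(i+1)%4]-W[i];print(np.linalg.norm(e[:2]).round(4),np.degrees(np.arctan2(e[1],e[0])).round(1))
E
```

```text
A side lower [348.9497775  168.60648442]
[[349.05 168.9 ]
 [366.28 214.64]] [[388.37 237.83]
 [327.01 252.83]]
0.03 side [[ 0.4913 -0.235 ]
 [ 0.4502 -0.0679]] 0.1721 ang 103.81 mid [ 0.4708 -0.1514  0.03  ]
0.03 top [[ 0.4933 -0.2315]
 [ 0.4522 -0.0668]] 0.1698 ang 104.02 mid [ 0.4727 -0.1491  0.03  ]
0.034 side [[ 0.4916 -0.2311]
 [ 0.4507 -0.0648]] 0.1712 ang 103.81 mid [ 0.4712 -0.1479  0.034 ]
0.034 top [[ 0.4933 -0.2308]
 [ 0.4524 -0.0667]] 0.1691 ang 104.02 mid [ 0.4728 -0.1487  0.034 ]
0.038 side [[ 0.4919 -0.2272]
 [ 0.4512 -0.0617]] 0.1704 ang 103.81 mid [ 0.4716 -0.1444  0.038 ]
0.038 top [[ 0.4933 -0.2301]
 [ 0.4525 -0.0666]] 0.1685 ang 104.02 mid [ 0.4729 -0.1484  0.038 ]
(array([ 0.49248835, -0.23061318,  0.03455081]), np.float64(0.0016771903317245793))
(array([ 0.45135499, -0.06663772,  0.03168525]), np.float64(0.0017992948676670874))
side 118 0.14896735898260438 pix [329.41525424 166.61864407] [ 0.54838093 -0.12888862  0.14595299]
((329.4324645996094, 166.59457397460938), (6.5759596824646, 17.755088806152344), 80.53767395019531)
[[ 0.5717 -0.1349  0.146 ]
 [ 0.5277 -0.1458  0.146 ]
 [ 0.5252 -0.1229  0.146 ]
 [ 0.5685 -0.1124  0.146 ]] [ 0.5483 -0.129   0.146 ]
0.0453 -166.2
0.023 96.4
0.0446 13.7
0.0228 -81.9
top 182 0.14973245659064127 pix [355.28021978 213.96153846] [ 0.55091863 -0.13260368  0.14196861]
((354.7884521484375, 213.94232177734375), (17.846569061279297, 9.41357421875), 78.69007110595703)
[[ 0.5695 -0.1157  0.146 ]
 [ 0.5741 -0.138   0.146 ]
 [ 0.532  -0.1463  0.146 ]
 [ 0.5274 -0.1241  0.146 ]] [ 0.5508 -0.131   0.146 ]
0.0228 -78.2
0.043 -168.7
0.0227 101.7
0.0429 11.4
```

```bash
python3 - <<'E'
from h import *
s=r.read_state();M=R.from_rotvec(s['orientation']).as_matrix();print(M.round(3))
print("yaw of tool y",np.degrees(np.arctan2(M[1,1],M[0,1])),"tool z",np.degrees(np.arctan2(M[1,2],M[0,2])))
# bottles: cloud at high z
for n in C:
    d=np.load(f"pics/{n}0d.npy");P=cloud(n,d)
    m=(P[:,:,2]>.12)&(P[:,:,2]<.25)&(P[:,:,0]<.9)&(P[:,:,1]>-.3)&(P[:,:,1]<.6)
    nn,l,st,ce=cv2.connectedComponentsWithStats(m.astype(np.uint8))
    for i in range(1,nn):
        if st[i,4]>30: Q=P[l==i];print(n,st[i,4],ce[i].round(),Q.min(0).round(3),Q.max(0).round(3))
E
```

```text
[[-0.001  0.31   0.951]
 [-0.002  0.951 -0.31 ]
 [-1.    -0.002 -0.   ]]
yaw of tool y 71.96764971618178 tool z -18.03235029384511
side 3255 [578. 209.] [-0.04  -0.071  0.12 ] [0.07  0.071 0.25 ]
side 250 [330. 170.] [ 0.524 -0.144  0.12 ] [ 0.57  -0.113  0.149]
side 1102 [217. 256.] [0.744 0.101 0.12 ] [0.813 0.169 0.214]
side 1515 [221. 349.] [0.702 0.286 0.12 ] [0.772 0.355 0.213]
top 696 [249. 120.] [0.748 0.095 0.12 ] [0.818 0.165 0.213]
top 747 [173. 136.] [0.706 0.282 0.12 ] [0.775 0.353 0.213]
top 3178 [ 64. 212.] [0.421 0.516 0.12 ] [0.68  0.6   0.165]
top 202 [354. 214.] [ 0.527 -0.146  0.12 ] [ 0.575 -0.115  0.15 ]
top 108 [ 30. 381.] [0.175 0.554 0.217] [0.197 0.569 0.25 ]
```

```bash
python3 -m pendant '[0,-0.0188,0.0307,0,0,0, 0,-0.0188,0.0307,0,0,0, 0,-0.0188,0.0307,0,0,0, 0,-0.0188,0.0307,0,0,0, 0,-0.0188,0.0307,0,0,0, 0,-0.0188,0.0307,0,0,0, 0,-0.0188,0.0307,0,0,0, 0,-0.0188,0.0307,0,0,0, 0,-0.0188,0.0307,0,0,0, 0,-0.0188,0.0307,-0.013,0,0]' 0
```

```text
time: 0.93
ee_pos: [0.4356, 0.3426, 0.3024]
orientation: [0.236, 1.558, -0.237]
contact_force: [-0.0, 0.9, 0.1]
gripper_width: 0.0926
```

```bash
python3 -m pendant '[0.02,-0.0188,0.0307,0,0,0, 0.02,-0.0188,0.0307,0,0,0, 0.02,-0.0188,0.0307,0,0,0, 0.02,-0.0188,0.0307,0,0,0, 0.02,0,0,0,0,0, 0,0,0,0,0,0]'; cat >> h.py <<'E'
def togo(tgt,yaw):
    """remaining move: tgt TCP xyz, yaw (deg) of tool y"""
    s=r.read_state();Rm=R.from_rotvec(s['orientation']);M=Rm.as_matrix();y=np.radians(yaw)
    ty=np.array([np.cos(y),np.sin(y),0]);tx=np.array([0,0,-1.]);T=np.c_[tx,ty,np.cross(tx,ty)]
    print("t",round(s['time'],2),"pos",s['ee_pos'].round(4),"shift",Rm.inv().apply(np.array(tgt)-s['ee_pos']).round(4),"turn",(Rm.inv()*R.from_matrix(T)).as_rotvec().round(4),"F",s['contact_force'].round(1),"M",s['wrist_torque'].round(2),"w",round(s['gripper_width'],4))
E
python3 -c "
from h import *
togo([.528,.234,.097],72.73)"
```

```text
time: 1.43
ee_pos: [0.5293, 0.2317, 0.1984]
orientation: [0.237, 1.564, -0.247]
contact_force: [-1.7, -0.5, -1.2]
gripper_width: 0.0931
t 1.43 pos [0.5293 0.2317 0.1984] shift [ 0.1014  0.0026 -0.0014] turn [-0.0063 -0.0056  0.0075] F [-1.7 -0.5 -1.2] M [ 0.03  0.09 -0.  ] w 0.0931
```

```bash
python3 -m pendant '[0.03,0.0026,-0.0014,-0.006,-0.005,0.007, 0.03,0,0,0,0,0, 0.02,0,0,0,0,0, 0.01,0,0,0,0,0, 0.008,0,0,0,0,0, 0,0,0,0,0,0]'
python3 -c "
from h import *
togo([.528,.234,.097],72.73)
for n in C:
    p,d=r.snapshot(n);cv2.imwrite(f'pics/{n}1.png',p[:,:,::-1])
"
```

```text
time: 1.93
ee_pos: [0.5291, 0.24, 0.1042]
orientation: [0.235, 1.554, -0.226]
contact_force: [-0.1, 0.3, 0.1]
gripper_width: 0.0928
t 1.93 pos [0.5291 0.24   0.1042] shift [ 0.0071 -0.0061  0.0007] turn [ 0.0071  0.0035 -0.0064] F [-0.1  0.3  0.1] M [ 0.02  0.08 -0.04] w 0.0928
```

View pics/side1.png

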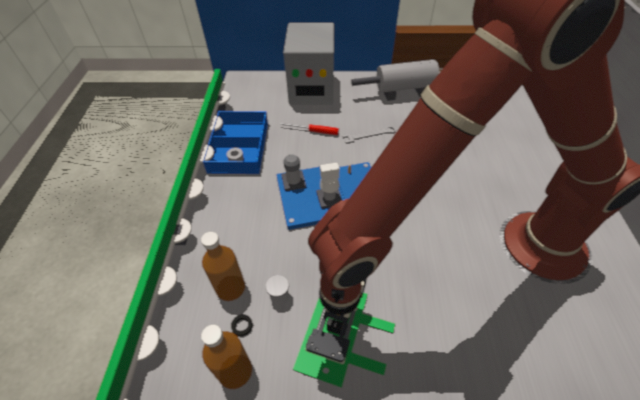

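View pics/top1.png

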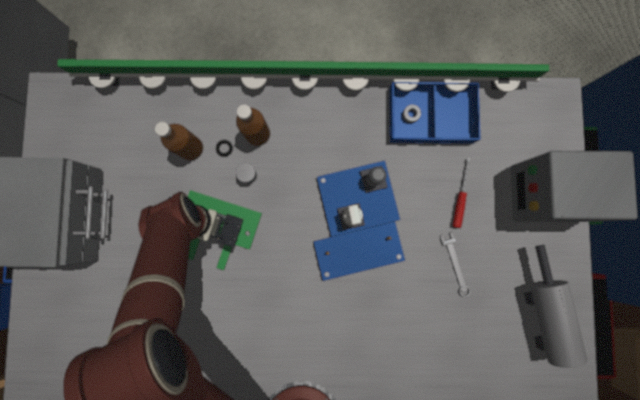

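Both views show the gripper over the plate's middle, at about (330,335) in side and (222,230) in top, with the bystanders untouched. I'll let it settle, correct the remaining error and then close.

```bash
python3 -m pendant '[0,0,0,0,0,0, 0,0,0,0,0,0]'
python3 -c "
from h import *
togo([.528,.234,.097],72.73)"
```

```text
time: 2.2
ee_pos: [0.5304, 0.2396, 0.1061]
orientation: [0.238, 1.55, -0.226]
contact_force: [-1.2, -0.0, 0.2]
gripper_width: 0.0932
t 2.2 pos [0.5304 0.2396 0.1061] shift [ 0.009  -0.0061 -0.0008] turn [ 0.0057  0.0069 -0.0087] F [-1.2 -0.   0.2] M [-0.01  0.03 -0.01] w 0.0932
```

```bash
python3 -m pendant '[0.008,-0.0061,0,0.006,0.006,-0.008, 0,0,0,0,0,0, 0,0,0,0,0,0, 0,0,0,0,0,0]'
python3 -c "
from h import *
togo([.528,.234,.097],72.73)"
```

```text
time: 2.53
ee_pos: [0.528, 0.2331, 0.0966]
orientation: [0.236, 1.559, -0.238]
contact_force: [-0.2, 0.1, 0.6]
gripper_width: 0.0929
t 2.53 pos [0.528  0.2331 0.0966] shift [-0.0004  0.0008 -0.0003] turn [-0.0007 -0.0012  0.0013] F [-0.2  0.1  0.6] M [-0.04  0.02  0.03] w 0.0929
```

```bash
python3 -m pendant '[0,0,0,0,0,0, 0,0,0,0,0,0, 0,0,0,0,0,0, 0,0,0,0,0,0, 0,0,0,0,0,0, 0,0,0,0,0,0, 0,0,0,0,0,0, 0,0,0,0,0,0]' 1
python3 -c "
from h import *
togo([.528,.234,.097],72.73)"
```

```text
time: 3.2
ee_pos: [0.528, 0.2334, 0.0967]
orientation: [0.236, 1.559, -0.238]
contact_force: [1.1, 0.3, -0.2]
gripper_width: 0.0441
t 3.2 pos [0.528  0.2334 0.0967] shift [-0.0003  0.0006 -0.0002] turn [-0.0004 -0.001   0.001 ] F [ 1.1  0.3 -0.2] M [-0.01 -0.01  0.02] w 0.0441
```

```bash
python3 -m pendant '[0,0,0,0,0,0, 0,0,0,0,0,0, 0,0,0,0,0,0, 0,0,0,0,0,0, 0,0,0,0,0,0, 0,0,0,0,0,0, 0,0,0,0,0,0, 0,0,0,0,0,0]'
python3 -c "
from h import *
togo([.528,.234,.097],72.73)"
```

```text
time: 3.87
ee_pos: [0.5281, 0.2337, 0.0967]
orientation: [0.237, 1.559, -0.237]
contact_force: [0.9, 1.6, 0.3]
gripper_width: 0.0156
t 3.87 pos [0.5281 0.2337 0.0967] shift [-0.0003  0.0003 -0.0002] turn [-0.0002 -0.0008  0.0004] F [0.9 1.6 0.3] M [ 0.28 -0.15 -0.02] w 0.0156
```

```bash
python3 -m pendant '[0,0,0,0,0,0, -0.01,0,0,0,0,0, -0.02,0,0,0,0,0, -0.03,0,0,0,0,0, -0.03,0,0,0,0,0, -0.03,0,0,0,0,0, -0.03,0,0,0,0,0, -0.02,0,0,0,0,0, -0.01,0,0,0,0,0, 0,0,0,0,0,0]'
python3 -c "
from h import *
togo([.472,-.149,.277],-76)"
```

```text
time: 4.7
ee_pos: [0.5287, 0.2334, 0.279]
orientation: [0.238, 1.556, -0.236]
contact_force: [0.1, -0.0, -2.6]
gripper_width: 0.0158
t 4.7 pos [0.5287 0.2334 0.279 ] shift [ 0.0016 -0.3819  0.0596] turn [ 2.5951e+00 -9.0000e-04 -3.0000e-03] F [ 0.1 -0.  -2.6] M [ 0.02 -0.06  0.01] w 0.0158
```

```bash
python3 -m pendant '[0,-0.02,0.003,0,0,0, 0,-0.035,0.005,0,0,0, 0,-0.035,0.006,0,0,0, 0,-0.035,0.006,0,0,0, 0,-0.035,0.006,0,0,0, 0,-0.035,0.006,0,0,0, 0,-0.035,0.006,0,0,0, 0,-0.035,0.006,0,0,0, 0,-0.035,0.006,0,0,0, 0,-0.035,0.005,0,0,0]'
python3 -m pendant '[0,-0.03,0.004,0,0,0, 0,-0.0169,0,0.05,0,0, 0,0,0,0.1,0,0, 0,0,0,0.1,0,0, 0,0,0,0.1,0,0, 0,0,0,0.1,0,0, 0,0,0,0.1,0,0, 0,0,0,0.1,0,0, 0,0,0,0.1,0,0, 0,0,0,0.1,0,0]'
python3 -m pendant '[0,0,0,0.1,0,0, 0,0,0,0.1,0,0, 0,0,0,0.1,0,0, 0,0,0,0.1,0,0, 0,0,0,0.1,0,0, 0,0,0,0.1,0,0, 0,0,0,0.1,0,0, 0,0,0,0.1,0,0, 0,0,0,0.1,0,0, 0,0,0,0.1,0,0]'
python3 -c "
from h import *
togo([.472,-.149,.277],-76)"
```

```text
time: 5.53
ee_pos: [0.4795, -0.1042, 0.2751]
orientation: [0.236, 1.564, -0.238]
contact_force: [0.9, -0.7, -3.9]
gripper_width: 0.0156
time: 6.37
ee_pos: [0.4703, -0.1472, 0.2756]
orientation: [0.899, 1.382, -0.902]
contact_force: [-0.2, -0.5, -3.2]
gripper_width: 0.016
time: 7.2
ee_pos: [0.4704, -0.147, 0.2756]
orientation: [1.624, 0.875, -1.631]
contact_force: [0.1, 0.6, -5.0]
gripper_width: 0.0158
t 7.2 pos [ 0.4704 -0.147   0.2756] shift [-0.0014  0.0024  0.0008] turn [0.7399 0.0031 0.0036] F [ 0.1  0.6 -5. ] M [-0.07  0.11 -0.01] w 0.0158
```

```bash
python3 -m pendant '[0,0,0,0.1,0,0, 0,0,0,0.1,0,0, 0,0,0,0.1,0,0, 0,0,0,0.1,0,0, 0,0,0,0.1,0,0, 0,0,0,0.1,0,0, 0,0,0,0.1,0,0, 0,0,0,0.04,0.003,0.0036, 0,0,0,0,0,0, 0,0,0,0,0,0]'
python3 -c "
from h import *
togo([.472,-.149,.277],-76)
for n in C:
    p,d=r.snapshot(n);cv2.imwrite(f'pics/{n}2.png',p[:,:,::-1]);np.save(f'pics/{n}2d.npy',d)
"
```

```text
time: 8.03
ee_pos: [0.4706, -0.1473, 0.276]
orientation: [2.086, 0.261, -2.087]
contact_force: [0.7, 0.3, -3.6]
gripper_width: 0.016
t 8.03 pos [ 0.4706 -0.1473  0.276 ] shift [-0.001   0.002  -0.0009] turn [ 0.0069  0.0006 -0.002 ] F [ 0.7  0.3 -3.6] M [-0.04  0.12  0.  ] w 0.016
```

View pics/side2.png

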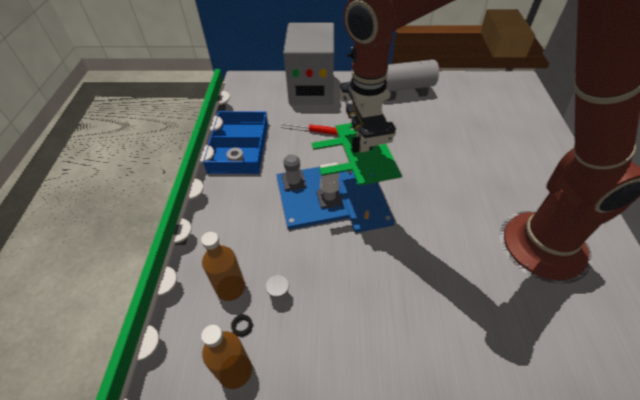

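View pics/top2.png

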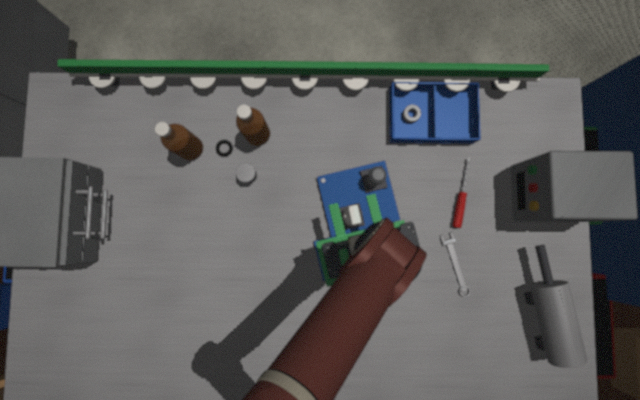

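```bash
python3 - <<'E'
import cv2
p=cv2.imread("pics/side2.png")[110:240,280:420];cv2.imwrite("pics/side2z.png",cv2.resize(p,None,fx=5,fy=4.6 and 5,interpolation=cv2.INTER_CUBIC)[:600])
p=cv2.imread("pics/top2.png")[180:300,300:440];cv2.imwrite("pics/top2z.png",cv2.resize(p,None,fx=5,fy=5,interpolation=cv2.INTER_CUBIC))
E
```

```text
(no output)
```

View pics/side2z.png

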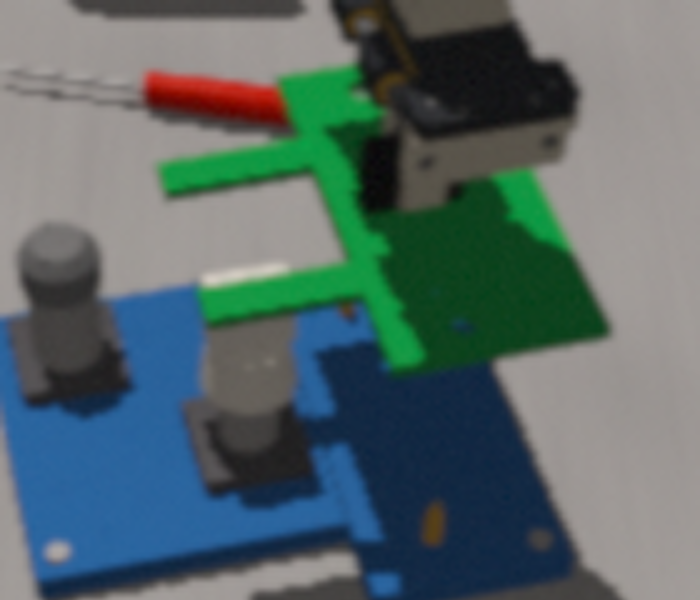

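View pics/top2z.png

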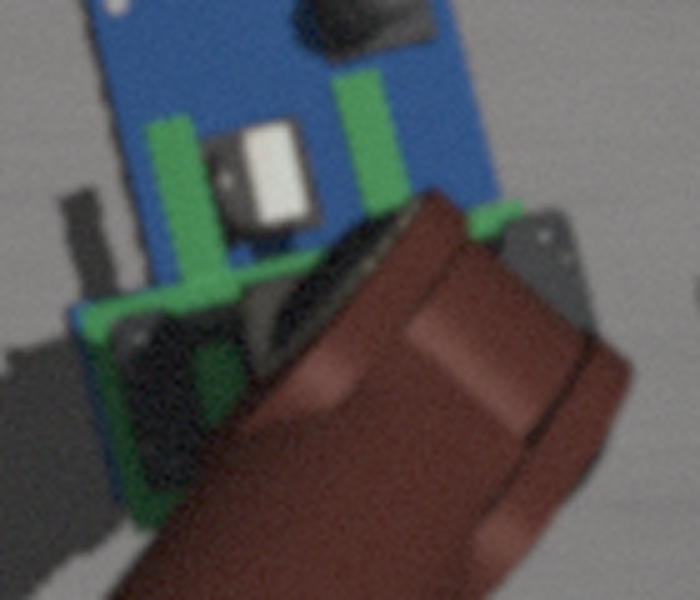

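```bash
python3 -m pendant '[0.01,0.0018,-0.001,0.006,0,-0.002, 0.02,0,0,0,0,0, 0.02,0,0,0,0,0, 0.02,0,0,0,0,0, 0.02,0,0,0,0,0, 0.02,0,0,0,0,0, 0.007,0,0,0,0,0, 0,0,0,0,0,0, 0,0,0,0,0,0, 0,0,0,0,0,0]'
python3 -c "
from h import *
togo([.472,-.1487,.157],-76)
for n in C:
    p,d=r.snapshot(n);cv2.imwrite(f'pics/{n}3.png',p[:,:,::-1]);np.save(f'pics/{n}3d.npy',d)
    q=p[120:240,280:420] if n=='side' else p[180:300,300:440]
    cv2.imwrite(f'pics/{n}3z.png',cv2.resize(q[:,:,::-1],None,fx=5,fy=5,interpolation=cv2.INTER_CUBIC))
"
```

```text
time: 8.97
ee_pos: [0.4734, -0.1509, 0.1609]
orientation: [2.095, 0.253, -2.087]
contact_force: [0.3, 0.1, -4.1]
gripper_width: 0.0159
t 8.97 pos [ 0.4734 -0.1509  0.1609] shift [ 0.0039 -0.0025  0.0009] turn [-0.0008 -0.0034 -0.0032] F [ 0.3  0.1 -4.1] M [-0.07  0.14 -0.03] w 0.0159
```

View pics/side3z.png

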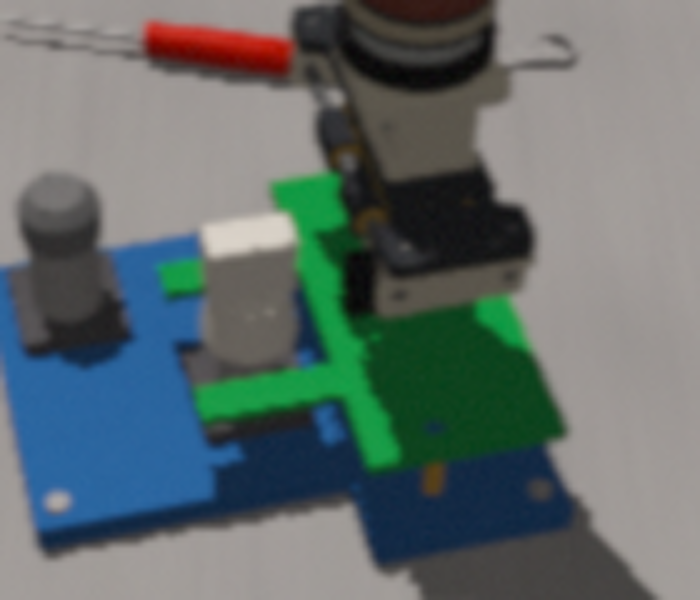

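View pics/top3z.png

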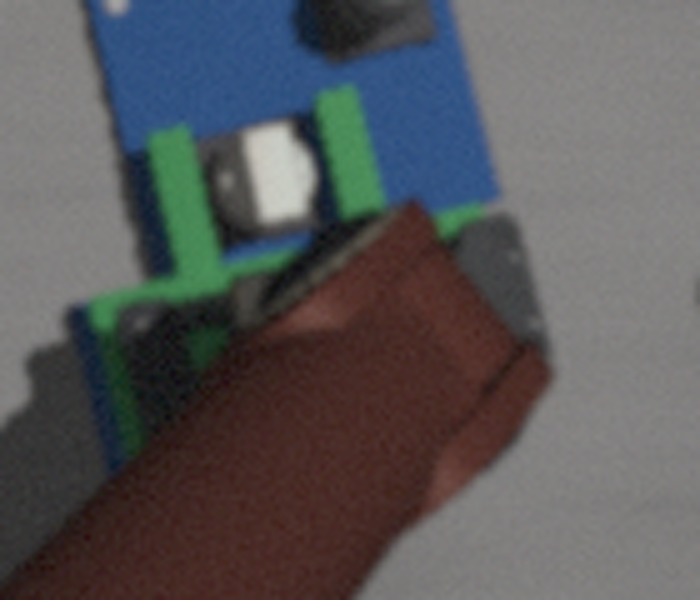

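```bash
python3 - <<'E'
from h import *
im=cv2.imread("pics/side3.png");g=im[198:214,358:378].astype(int)
print(g[:,:,0]-g[:,:,1])
c=cen(im,(366.3,205.),3,lambda g:np.clip(g[:,:,0]-g[:,:,1]+20,0,99))
print(c,plane("side",c,.072), "expected hole (side frame) ", plane("side",[366.28,214.64],.034))
s=r.read_state();print(s['ee_pos'],s['time'])
E
```

```text
[[-37 -40 -39 -39 -38 -37 -38 -37 -39 -37 -38 -38 -38 -38 -38 -37 -39 -40
  -37 -39]
 [-37 -37 -38 -38 -38 -38 -38 -38 -40 -38 -38 -38 -38 -39 -39 -40 -37 -38
  -39 -38]
 [-37 -37 -39 -36 -37 -36 -37 -38 -38 -39 -38 -38 -37 -38 -40 -38 -37 -39
  -38 -38]
 [-38 -38 -38 -37 -38 -37 -38 -38 -38 -38 -38 -38 -38 -38 -38 -37 -38 -39
  -38 -38]
 [-41 -37 -40 -39 -39 -37 -38 -39 -38 -38 -39 -38 -38 -38 -38 -37 -37 -40
  -37 -39]
 [-49 -38 -37 -37 -39 -36 -36 -32 -29 -28 -34 -36 -37 -39 -37 -39 -38 -39
  -37 -37]
 [-50 -40 -38 -38 -37 -38 -29 -16  -6  -9 -18 -30 -35 -37 -38 -38 -40 -37
  -40 -36]
 [-50 -39 -40 -39 -36 -35 -21  -1  11  10  -3 -21 -34 -39 -38 -38 -37 -37
  -37 -39]
 [-57 -43 -38 -39 -39 -36 -29 -14  -1  -5 -15 -30 -36 -39 -37 -39 -38 -40
  -37 -40]
 [-71 -50 -39 -36 -41 -38 -36 -31 -27 -31 -33 -36 -38 -38 -38 -36 -37 -37
  -38 -39]
 [-75 -57 -43 -39 -37 -37 -37 -38 -38 -38 -39 -38 -36 -39 -37 -38 -37 -37
  -39 -38]
 [-83 -68 -49 -38 -37 -37 -39 -38 -37 -38 -37 -37 -38 -37 -37 -38 -38 -36
  -37 -33]
 [-83 -73 -51 -39 -38 -39 -38 -40 -39 -37 -37 -38 -35 -36 -35 -31 -29 -27
  -21 -15]
 [-80 -68 -48 -39 -37 -36 -37 -36 -36 -37 -33 -31 -25 -21 -16 -10  -4   1
    9  16]
 [-67 -56 -42 -35 -32 -31 -30 -36 -37 -36 -24  -6   5  12  17  18  20  21
   25  25]
 [-39 -33 -25 -15  -8  -5 -10 -24 -38 -34 -16   9  22  23  26  26  26  26
   27  28]]
[366.43352601 205.08092486] [[ 0.4533926  -0.06623348  0.072     ]] expected hole (side frame)  [[ 0.45074541 -0.06479449  0.034     ]]
[ 0.47340052 -0.15069635  0.16110373] 9.0667
```

```bash
python3 -m pendant '[0.004,-0.0034,0.0012,0,-0.003,-0.003, 0.004,0,0,0,0,0, 0,0,0,0,0,0, 0,0,0,0,0,0, 0,0,0,0,0,0]'
python3 -c "
from h import *
togo([.472,-.1487,.157],-76)
for n in ['side']:
    p,d=r.snapshot(n);cv2.imwrite(f'pics/{n}4.png',p[:,:,::-1]);np.save(f'pics/{n}4d.npy',d)
    q=p[140:240,300:400] 
    cv2.imwrite(f'pics/{n}4z.png',cv2.resize(q[:,:,::-1],None,fx=6,fy=6,interpolation=cv2.INTER_CUBIC))
"
```

```text
time: 9.48
ee_pos: [0.4708, -0.1474, 0.1521]
orientation: [2.091, 0.257, -2.094]
contact_force: [-0.7, -1.0, -4.1]
gripper_width: 0.0154
t 9.48 pos [ 0.4708 -0.1474  0.1521] shift [-0.0049  0.0016 -0.0008] turn [-0.0005  0.0013  0.0009] F [-0.7 -1.  -4.1] M [-0.07  0.12  0.01] w 0.0154
```

View pics/side4z.png

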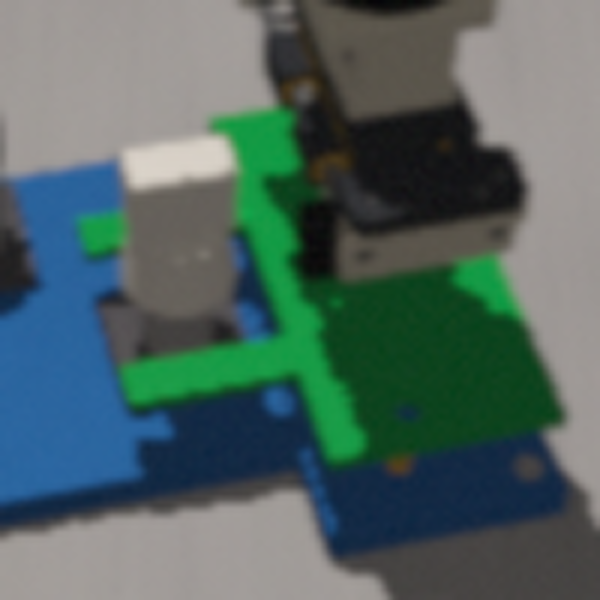

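```bash
python3 - <<'E'
from h import *
im=cv2.imread("pics/side4.png")
c=cen(im,(367.2,207.9),3,lambda g:np.clip(g[:,:,0]-g[:,:,1]+20,0,99))
print(c,plane("side",c,.063)+[-.0005,-.0032,0], "pin", plane("side",[366.28,214.64],.032))
# where centred: pixel of hole expected if on pin
for y in(-.0667,-.0648): print(proj("side",[[.4507,y+.0032,.063],[.4507,y,.05],[.4507,y,.02]]))
# tip of pin (row profile)
a=cv2.imread("pics/side0.png").astype(int)
E
```

```text
[367.50877193 208.39181287] [[ 0.44960599 -0.06587671  0.063     ]] pin [[ 0.45049927 -0.06632985  0.032     ]]
[[367.25762431 208.13679651]
 [366.76616452 210.29224502]
 [365.82424588 217.28468147]]
[[367.29885785 208.72011029]
 [366.80628229 210.87097137]
 [365.86229771 217.85831912]]
```

```bash
python3 -m pendant '[0.004,0,0,0,0,0, 0.004,0,0,0,0,0, 0.004,0,0,0,0,0, 0,0,0,0,0,0, 0,0,0,0,0,0]'
python3 -c "
from h import *
togo([.472,-.1487,.117],-76)
for n in ['side']:
    p,d=r.snapshot(n);cv2.imwrite(f'pics/{n}5.png',p[:,:,::-1]);np.save(f'pics/{n}5d.npy',d)
    q=p[140:240,300:400] 
    cv2.imwrite(f'pics/{n}5z.png',cv2.resize(q[:,:,::-1],None,fx=6,fy=6,interpolation=cv2.INTER_CUBIC))
"
```

```text
time: 9.95
ee_pos: [0.4705, -0.1473, 0.1396]
orientation: [2.09, 0.258, -2.095]
contact_force: [0.4, 0.2, -2.9]
gripper_width: 0.0158
t 9.95 pos [ 0.4705 -0.1473  0.1396] shift [ 0.0226  0.0017 -0.0012] turn [-0.0007  0.0022  0.0016] F [ 0.4  0.2 -2.9] M [-0.06  0.12  0.01] w 0.0158
```

View pics/side5z.png

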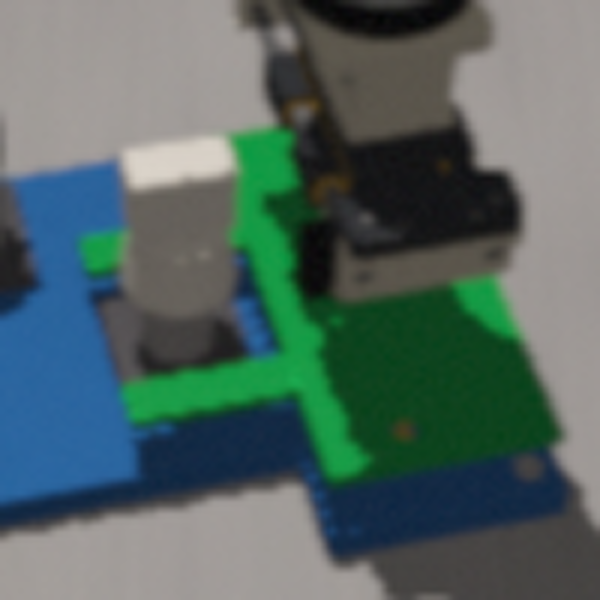

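The brown pin now shows inside the hole at zoomed (403,431), and the force is unchanged, so I'll keep lowering.

```bash
python3 -m pendant '[0.003,0,0,0,0,0, 0.003,0,0,0,0,0, 0.003,0,0,0,0,0, 0.003,0,0,0,0,0, 0,0,0,0,0,0, 0,0,0,0,0,0]'
python3 -c "
from h import *
togo([.472,-.1487,.117],-76)
for n in ['side']:
    p,d=r.snapshot(n);cv2.imwrite(f'pics/{n}6.png',p[:,:,::-1]);np.save(f'pics/{n}5d.npy',d)
    q=p[140:240,300:400] 
    cv2.imwrite(f'pics/{n}6z.png',cv2.resize(q[:,:,::-1],None,fx=6,fy=6,interpolation=cv2.INTER_CUBIC))
"
```

```text
time: 10.5
ee_pos: [0.4708, -0.1474, 0.1278]
orientation: [2.09, 0.257, -2.094]
contact_force: [0.1, 0.3, -4.2]
gripper_width: 0.0159
t 10.5 pos [ 0.4708 -0.1474  0.1278] shift [ 0.0108  0.0015 -0.0009] turn [-0.0006  0.0015  0.001 ] F [ 0.1  0.3 -4.2] M [-0.07  0.09  0.01] w 0.0159
```

View pics/side6z.png

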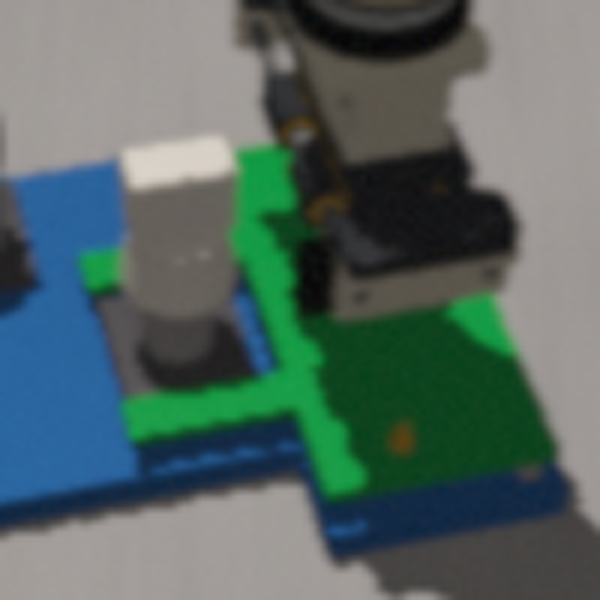

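```bash
python3 -m pendant '[0.003,0,0,0,0,0, 0.003,0,0,0,0,0, 0.003,0,0,0,0,0, 0.001,0,0,0,0,0, 0,0,0,0,0,0, 0,0,0,0,0,0]'
python3 -c "
from h import *
togo([.472,-.1487,.117],-76)"
```

```text
time: 11.05
ee_pos: [0.4707, -0.1474, 0.1179]
orientation: [2.091, 0.257, -2.094]
contact_force: [0.8, -1.0, -5.2]
gripper_width: 0.0159
t 11.05 pos [ 0.4707 -0.1474  0.1179] shift [ 0.0009  0.0016 -0.0009] turn [-0.0005  0.0014  0.001 ] F [ 0.8 -1.  -5.2] M [-0.19  0.07  0.04] w 0.0159
```

```bash
python3 -m pendant '[0.001,0,0,0,0,0, 0,0,0,0,0,0, 0,0,0,0,0,0]'; python3 -m pendant '[0.001,0,0,0,0,0, 0,0,0,0,0,0, 0,0,0,0,0,0]'
python3 -c "
from h import *
togo([.472,-.1487,.117],-76)"
```

```text
time: 11.3
ee_pos: [0.4708, -0.1474, 0.1171]
orientation: [2.091, 0.257, -2.094]
contact_force: [0.4, -0.8, -4.2]
gripper_width: 0.0158
time: 11.55
ee_pos: [0.4707, -0.1474, 0.1167]
orientation: [2.092, 0.257, -2.093]
contact_force: [-0.5, 0.6, 4.2]
gripper_width: 0.0158
t 11.55 pos [ 0.4707 -0.1474  0.1167] shift [-0.0003  0.0015 -0.0009] turn [-0.0008  0.0005  0.0011] F [-0.5  0.6  4.2] M [-0.09  0.25  0.03] w 0.0158
```

```bash
python3 -m pendant '[0.001,0,0,0,0,0, 0,0,0,0,0,0, 0,0,0,0,0,0]'
python3 -c "
from h import *
togo([.472,-.1487,.117],-76)
for n in C:
    p,d=r.snapshot(n);cv2.imwrite(f'pics/{n}7.png',p[:,:,::-1]);np.save(f'pics/{n}7d.npy',d)
    q=p[140:240,300:400] if n=='side' else p[180:300,300:440]
    cv2.imwrite(f'pics/{n}7z.png',cv2.resize(q[:,:,::-1],None,fx=5,fy=5,interpolation=cv2.INTER_CUBIC))
"
```

```text
time: 11.8
ee_pos: [0.4707, -0.1475, 0.1167]
orientation: [2.093, 0.258, -2.092]
contact_force: [-2.3, 2.4, 13.1]
gripper_width: 0.0158
t 11.8 pos [ 0.4707 -0.1475  0.1167] shift [-0.0003  0.0015 -0.001 ] turn [-0.0008 -0.0004  0.0017] F [-2.3  2.4 13.1] M [0.13 0.7  0.  ] w 0.0158
```

View pics/side7z.png

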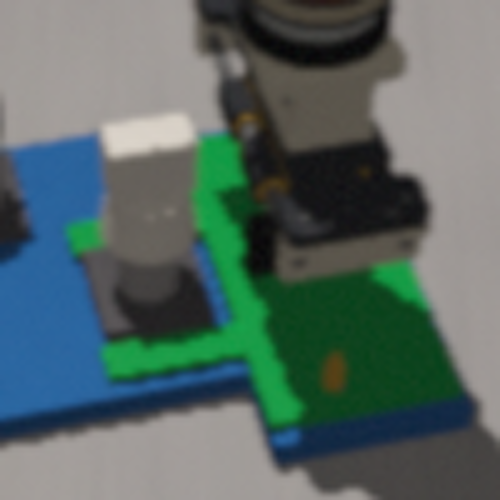

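View pics/top7z.png

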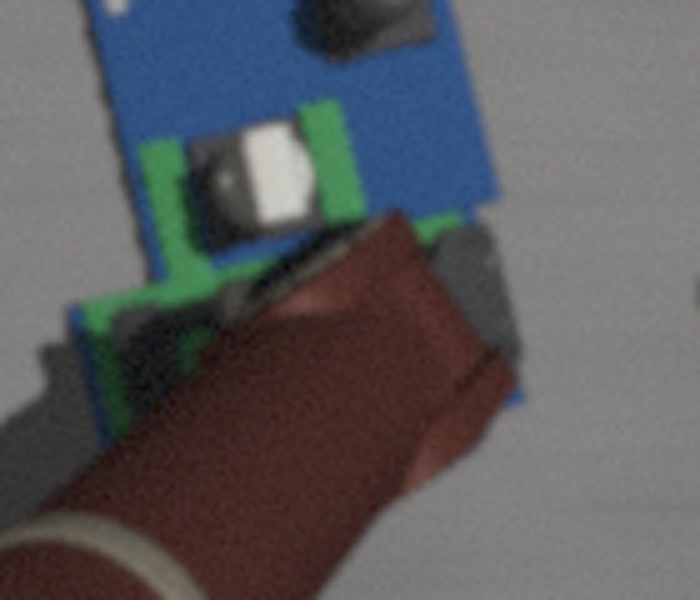

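The plate lies flush: the pin stands proud in its hole at zoomed (335,370), the notch sits round the foot, and z and force agree. I'll release it now.

```bash
python3 -m pendant '[-0.001,0,0,0,0,0, 0,0,0,0,0,0]'; python3 -m pendant '[0,0,0,0,0,0, 0,0,0,0,0,0, 0,0,0,0,0,0, 0,0,0,0,0,0, 0,0,0,0,0,0, 0,0,0,0,0,0, 0,0,0,0,0,0]' 0.4
```

```text
time: 12.07
ee_pos: [0.4708, -0.1474, 0.1167]
orientation: [2.092, 0.257, -2.093]
contact_force: [-2.6, 0.6, 7.4]
gripper_width: 0.0162
time: 12.65
ee_pos: [0.4707, -0.1473, 0.1159]
orientation: [2.09, 0.257, -2.094]
contact_force: [-0.4, 0.5, -1.1]
gripper_width: 0.0548
```

```bash
python3 -m pendant '[-0.01,0,0,0,0,0, -0.02,0,0,0,0,0, -0.03,0,0,0,0,0, -0.03,0,0,0,0,0, -0.03,0,0,0,0,0, -0.02,0,0,0,0,0, 0,0,0,0,0,0, 0,0,0,0,0,0]'
python3 -c "
from h import *
togo([.5496,-.1296,.255],-76)
for n in C:
    p,d=r.snapshot(n);cv2.imwrite(f'pics/{n}8.png',p[:,:,::-1]);np.save(f'pics/{n}8d.npy',d)
    q=p[140:240,280:400] if n=='side' else p[180:300,300:440]
    cv2.imwrite(f'pics/{n}8z.png',cv2.resize(q[:,:,::-1],None,fx=5,fy=5,interpolation=cv2.INTER_CUBIC))
"
```

```text
time: 13.32
ee_pos: [0.4711, -0.1475, 0.2573]
orientation: [2.093, 0.257, -2.091]
contact_force: [-1.0, 0.5, -1.1]
gripper_width: 0.0561
t 13.32 pos [ 0.4711 -0.1475  0.2573] shift [ 0.0024  0.0016 -0.0805] turn [-0.0003 -0.0013  0.0003] F [-1.   0.5 -1.1] M [ 0.03  0.2  -0.02] w 0.0561
```

View pics/side8z.png

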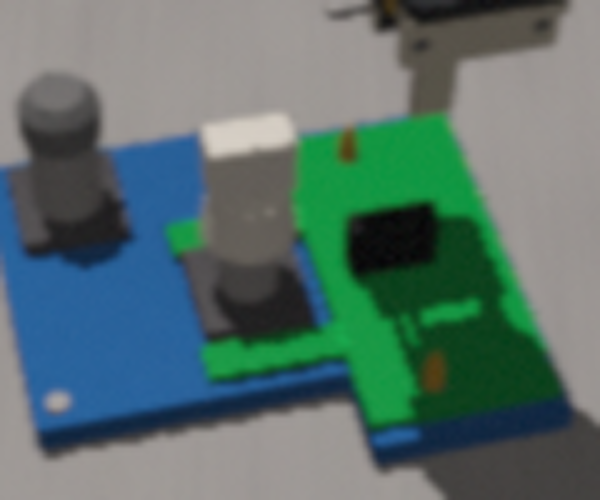

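View pics/top8z.png

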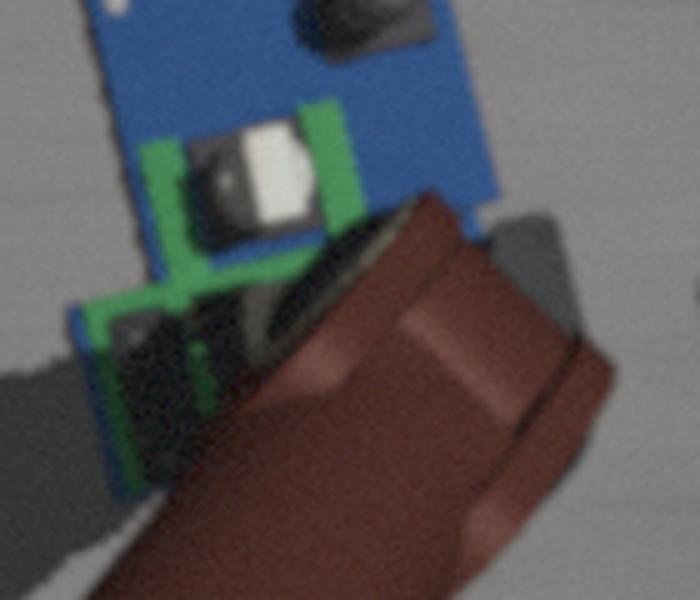

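```bash
python3 -m pendant '[0,0.0004,-0.02,0,-0.001,0, 0,0.0004,-0.03,0,0,0, 0,0,-0.02,0,0,0, 0,0,-0.0095,0,0,0, 0,0,0,0,0,0, 0,0,0,0,0,0]'
python3 -c "
from h import *
togo([.549,-.129,.197],-76)
for n in C:
    p,d=r.snapshot(n);cv2.imwrite(f'pics/{n}9.png',p[:,:,::-1]);np.save(f'pics/{n}9d.npy',d)
"
```

```text
time: 13.92
ee_pos: [0.5471, -0.1293, 0.2547]
orientation: [2.086, 0.257, -2.099]
contact_force: [-1.2, -0.8, 0.2]
gripper_width: 0.0558
t 13.92 pos [ 0.5471 -0.1293  0.2547] shift [ 0.0576  0.0003 -0.0023] turn [-0.0011  0.0058  0.0019] F [-1.2 -0.8  0.2] M [-0.01  0.17 -0.02] w 0.0558
```

View pics/side9.png

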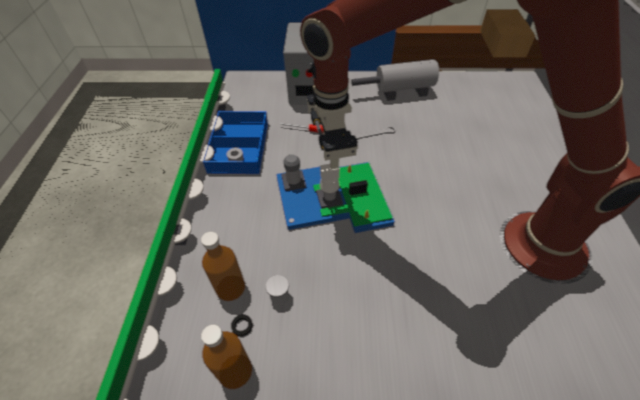

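The gripper is over the bell at (330,165), and the plate is seated with both pins showing at (350,168) and (367,214). I'll descend.

```bash
python3 -m pendant '[0.015,0.0003,-0.002,0,0.005,0.002, 0.015,0,0,0,0,0, 0.015,0,0,0,0,0, 0.01,0,0,0,0,0, 0,0,0,0,0,0, 0,0,0,0,0,0, 0,0,0,0,0,0]'
python3 -c "
from h import *
togo([.549,-.129,.197],-76)
for n in C:
    p,d=r.snapshot(n);cv2.imwrite(f'pics/{n}10.png',p[:,:,::-1])
    q=p[110:230,280:400] if n=='side' else p[180:300,300:440]
    cv2.imwrite(f'pics/{n}10z.png',cv2.resize(q[:,:,::-1],None,fx=5,fy=5,interpolation=cv2.INTER_CUBIC))
"
```

```text
time: 14.6
ee_pos: [0.5504, -0.1294, 0.2017]
orientation: [2.096, 0.254, -2.088]
contact_force: [-0.1, -0.4, -0.2]
gripper_width: 0.0554
t 14.6 pos [ 0.5504 -0.1294  0.2017] shift [ 0.0047 -0.0007  0.0013] turn [-0.0012 -0.0038 -0.0017] F [-0.1 -0.4 -0.2] M [-0.02  0.14 -0.03] w 0.0554
```

View pics/side10z.png

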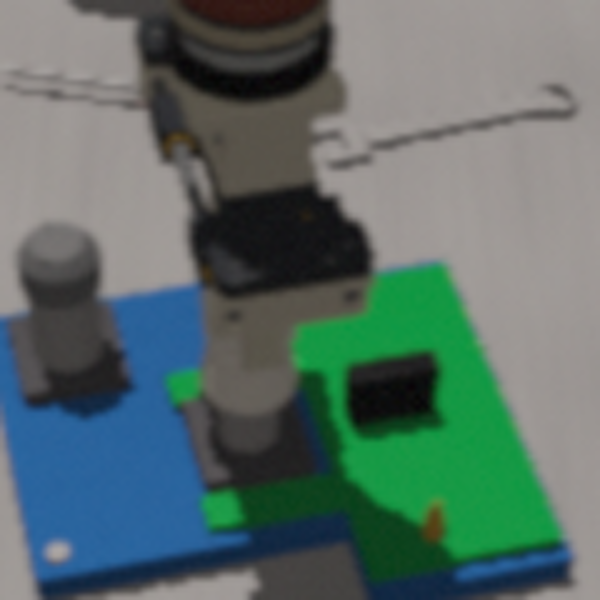

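The near finger is in front of the block at zoomed (262,330). I'll make the final correction and close.

```bash
python3 -m pendant '[0.004,-0.0005,0.001,-0.001,-0.004,-0.001, 0,0,0,0,0,0, 0,0,0,0,0,0]'; python3 -m pendant '[0,0,0,0,0,0, 0,0,0,0,0,0, 0,0,0,0,0,0, 0,0,0,0,0,0, 0,0,0,0,0,0, 0,0,0,0,0,0, 0,0,0,0,0,0, 0,0,0,0,0,0, 0,0,0,0,0,0, 0,0,0,0,0,0]' 1
python3 -c "
from h import *
togo([.549,-.129,.197],-76)"
```

```text
time: 14.95
ee_pos: [0.5492, -0.1284, 0.1968]
orientation: [2.09, 0.258, -2.093]
contact_force: [0.3, -0.5, -0.2]
gripper_width: 0.0558
time: 15.78
ee_pos: [0.5493, -0.1287, 0.1969]
orientation: [2.09, 0.257, -2.092]
contact_force: [0.8, -0.8, -0.2]
gripper_width: 0.024
t 15.78 pos [ 0.5493 -0.1287  0.1969] shift [-0.0001  0.0003  0.0004] turn [ 0.0004  0.0012 -0.0001] F [ 0.8 -0.8 -0.2] M [-0.06  0.13 -0.02] w 0.024
```

```bash
python3 -m pendant '[0,0,0,0,0,0, 0,0,0,0,0,0, 0,0,0,-0.03,0,0, 0,0,0,-0.03,0,0, 0,0,0,-0.03,0,0, 0,0,0,-0.03,0,0, 0,0,0,0,0,0]'
python3 -c "
from h import *
togo([.549,-.129,.197],-76)"
```

```text
time: 16.37
ee_pos: [0.5494, -0.1286, 0.1969]
orientation: [2.02, 0.375, -2.022]
contact_force: [0.8, -0.1, -1.2]
gripper_width: 0.0238
t 16.37 pos [ 0.5494 -0.1286  0.1969] shift [-0.0001  0.0002  0.0005] turn [0.1223 0.0009 0.0002] F [ 0.8 -0.1 -1.2] M [-0.11  0.   -0.02] w 0.0238
```

```bash
python3 -m pendant '[0,0,0,-0.03,0,0, 0,0,0,-0.03,0,0, 0,0,0,-0.03,0,0, 0,0,0,-0.03,0,0, 0,0,0,0,0,0]'
python3 -c "
from h import *
togo([.549,-.129,.197],-76)"
```

```text
time: 16.78
ee_pos: [0.5494, -0.1289, 0.1969]
orientation: [1.949, 0.483, -1.95]
contact_force: [2.7, -0.6, -1.3]
gripper_width: 0.0239
t 16.78 pos [ 0.5494 -0.1289  0.1969] shift [-0.0001 -0.0001  0.0004] turn [ 0.2416  0.0008 -0.0004] F [ 2.7 -0.6 -1.3] M [-0.26 -0.09 -0.1 ] w 0.0239
```

```bash
python3 -m pendant '[0,0,0,-0.03,0,0, 0,0,0,-0.03,0,0, 0,0,0,-0.03,0,0, 0,0,0,0,0,0]'
python3 -c "
from h import *
togo([.549,-.129,.197],-76)"
```

```text
time: 17.12
ee_pos: [0.5494, -0.129, 0.1969]
orientation: [1.895, 0.56, -1.896]
contact_force: [1.2, -0.7, -2.1]
gripper_width: 0.0241
t 17.12 pos [ 0.5494 -0.129   0.1969] shift [-0.0001 -0.0002  0.0003] turn [ 3.299e-01  5.000e-04 -1.000e-04] F [ 1.2 -0.7 -2.1] M [-0.41 -0.33 -0.61] w 0.0241
```

```bash
python3 -m pendant '[0,0,0,-0.03,0,0, 0,0,0,-0.03,0,0, 0,0,0,0,0,0]'
python3 -c "
from h import *
togo([.549,-.129,.197],-76)"
```

```text
time: 17.37
ee_pos: [0.5497, -0.1287, 0.197]
orientation: [1.857, 0.61, -1.857]
contact_force: [3.1, -1.7, -2.4]
gripper_width: 0.0242
t 17.37 pos [ 0.5497 -0.1287  0.197 ] shift [-0.     -0.0002  0.0007] turn [ 3.91e-01  2.00e-04 -2.00e-04] F [ 3.1 -1.7 -2.4] M [-0.33 -0.52 -0.86] w 0.0242
```

The torque about z climbs to -0.86 N·m from about 0.35 rad, so anticlockwise is the wrong way. I'll reverse.

```bash
python3 -m pendant '[0,0,0,0.05,0,0, 0,0,0,0.05,0,0, 0,0,0,0.05,0,0, 0,0,0,0.05,0,0, 0,0,0,0.05,0,0, 0,0,0,0.05,0,0, 0,0,0,0.05,0,0, 0,0,0,0.05,0,0, 0,0,0,0,0,0]'
python3 -c "
from h import *
togo([.549,-.129,.197],-76)"
python3 -m pendant '[0,0,0,0.03,0,0, 0,0,0,0.03,0,0, 0,0,0,0.03,0,0, 0,0,0,0.03,0,0, 0,0,0,0,0,0]'
python3 -c "
from h import *
togo([.549,-.129,.197],-76)"
```

```text
time: 18.12
ee_pos: [0.5493, -0.1281, 0.1969]
orientation: [2.092, 0.25, -2.097]
contact_force: [2.0, -1.1, -0.3]
gripper_width: 0.0242
t 18.12 pos [ 0.5493 -0.1281  0.1969] shift [-0.0001  0.0007  0.0005] turn [-0.006   0.0023 -0.0002] F [ 2.  -1.1 -0.3] M [-0.31 -0.17 -0.01] w 0.0242
time: 18.53
ee_pos: [0.5494, -0.1284, 0.1969]
orientation: [2.161, 0.123, -2.164]
contact_force: [1.2, -0.9, -0.2]
gripper_width: 0.0241
t 18.53 pos [ 0.5494 -0.1284  0.1969] shift [-0.0001  0.0006  0.0004] turn [-1.305e-01  1.400e-03  1.000e-04] F [ 1.2 -0.9 -0.2] M [-0.17 -0.23  0.01] w 0.0241
```

```bash
for i in 1 ; do python3 -m pendant '[0,0,0,0.04,0,0, 0,0,0,0.04,0,0, 0,0,0,0.04,0,0, 0,0,0,0.04,0,0, 0,0,0,0.04,0,0, 0,0,0,0.04,0,0, 0,0,0,0,0,0]'; done
python3 -c "
from h import *
togo([.549,-.129,.197],-76)"
```

```text
time: 19.12
ee_pos: [0.5496, -0.1284, 0.1969]
orientation: [-2.156, 0.136, 2.158]
contact_force: [3.1, -0.7, -0.5]
gripper_width: 0.0237
t 19.12 pos [ 0.5496 -0.1284  0.1969] shift [-0.0001  0.0007  0.0005] turn [-3.699e-01  9.000e-04 -2.000e-04] F [ 3.1 -0.7 -0.5] M [-0.1  -0.35 -0.01] w 0.0237
```

```bash
python3 -m pendant '[0,0,0,0.04,0,0, 0,0,0,0.04,0,0, 0,0,0,0.04,0,0, 0,0,0,0.04,0,0, 0,0,0,0.04,0,0, 0,0,0,0.04,0,0, 0,0,0,0.04,0,0, 0,0,0,0,0,0]'
python3 -c "
from h import *
togo([.549,-.129,.197],-76)"
python3 -m pendant '[0,0,0,0.04,0,0, 0,0,0,0.04,0,0, 0,0,0,0.04,0,0, 0,0,0,0.04,0,0, 0,0,0,0.04,0,0, 0,0,0,0.04,0,0, 0,0,0,0.04,0,0, 0,0,0,0,0,0]'
python3 -c "
from h import *
togo([.549,-.129,.197],-76)
for n in C:
    p,d=r.snapshot(n);cv2.imwrite(f'pics/{n}11.png',p[:,:,::-1])
    q=p[110:230,280:400] if n=='side' else p[180:300,300:440]
    cv2.imwrite(f'pics/{n}11z.png',cv2.resize(q[:,:,::-1],None,fx=5,fy=5,interpolation=cv2.INTER_CUBIC))
"
```

```text
time: 19.78
ee_pos: [0.5492, -0.1285, 0.1969]
orientation: [-1.997, 0.411, 2.001]
contact_force: [1.8, -0.6, 0.7]
gripper_width: 0.0238
t 19.78 pos [ 0.5492 -0.1285  0.1969] shift [-0.0001  0.0005 -0.    ] turn [-6.492e-01  1.700e-03 -2.000e-04] F [ 1.8 -0.6  0.7] M [-0.11 -0.18  0.01] w 0.0238
time: 20.45
ee_pos: [0.5495, -0.1286, 0.1969]
orientation: [-1.825, 0.651, 1.827]
contact_force: [0.8, -1.2, -0.9]
gripper_width: 0.0242
t 20.45 pos [ 0.5495 -0.1286  0.1969] shift [-0.0001  0.0006  0.0001] turn [-9.285e-01  8.000e-04 -7.000e-04] F [ 0.8 -1.2 -0.9] M [-0.18 -0.33  0.02] w 0.0242
```

View pics/side11z.png

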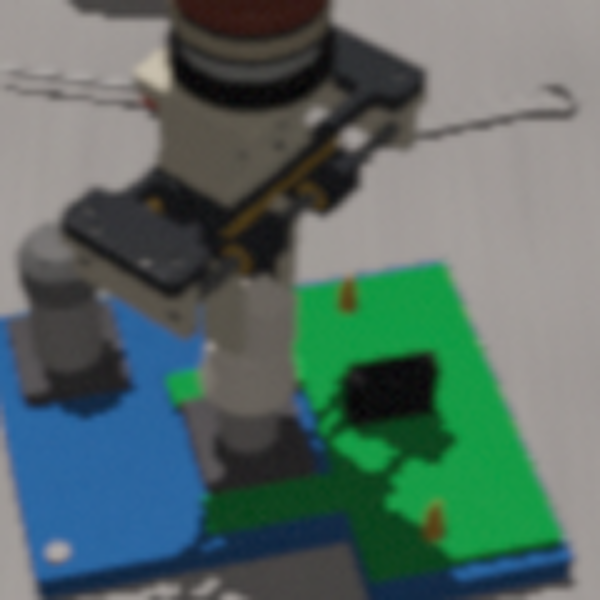

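The block turned with the jaws, and the edges visible below the gripper have rotated. Torque is near zero. I'll go on to 1.2 rad.

```bash
python3 -m pendant '[0,0,0,0.04,0,0, 0,0,0,0.04,0,0, 0,0,0,0.04,0,0, 0,0,0,0.04,0,0, 0,0,0,0.04,0,0, 0,0,0,0.04,0,0, 0,0,0,0.03,0,0, 0,0,0,0,0,0]'
python3 -m pendant '[-0.002,0,0,0,0,0, -0.003,0,0,0,0,0, -0.003,0,0,0,0,0, 0,0,0,0,0,0]'
python3 -c "
from h import *
togo([.549,-.129,.197],-76)"
```

```text
time: 21.22
ee_pos: [0.5494, -0.1285, 0.1969]
orientation: [-1.646, 0.852, 1.648]
contact_force: [1.3, 0.4, 0.2]
gripper_width: 0.0238
time: 21.55
ee_pos: [0.5493, -0.1286, 0.2056]
orientation: [-1.646, 0.852, 1.648]
contact_force: [1.0, -0.3, 0.3]
gripper_width: 0.0236
t 21.55 pos [ 0.5493 -0.1286  0.2056] shift [ 0.0086  0.0005 -0.0002] turn [-1.1991e+00  1.0000e-03 -1.0000e-04] F [ 1.  -0.3  0.3] M [-0.05 -0.29  0.01] w 0.0236
```

```bash
python3 -m pendant '[-0.006,0,0,0,0,0, -0.008,0,0,0,0,0, -0.008,0,0,0,0,0, -0.008,0,0,0,0,0, 0,0,0,0,0,0, 0,0,0,0,0,0]'
python3 -c "
from h import *
togo([.549,-.129,.197],-76)
for n in C:
    p,d=r.snapshot(n);cv2.imwrite(f'pics/{n}12.png',p[:,:,::-1])
    q=p[110:230,280:400] if n=='side' else p[180:300,300:440]
    cv2.imwrite(f'pics/{n}12z.png',cv2.resize(q[:,:,::-1],None,fx=5,fy=5,interpolation=cv2.INTER_CUBIC))
"
```

```text
time: 22.05
ee_pos: [0.5491, -0.1285, 0.2355]
orientation: [-1.646, 0.852, 1.647]
contact_force: [0.7, 0.2, -0.9]
gripper_width: 0.0242
t 22.05 pos [ 0.5491 -0.1285  0.2355] shift [ 0.0385  0.0003 -0.0003] turn [-1.1995e+00  1.0000e-03 -1.0000e-04] F [ 0.7  0.2 -0.9] M [ 0.04  0.12 -0.05] w 0.0242
```

View pics/side12z.png

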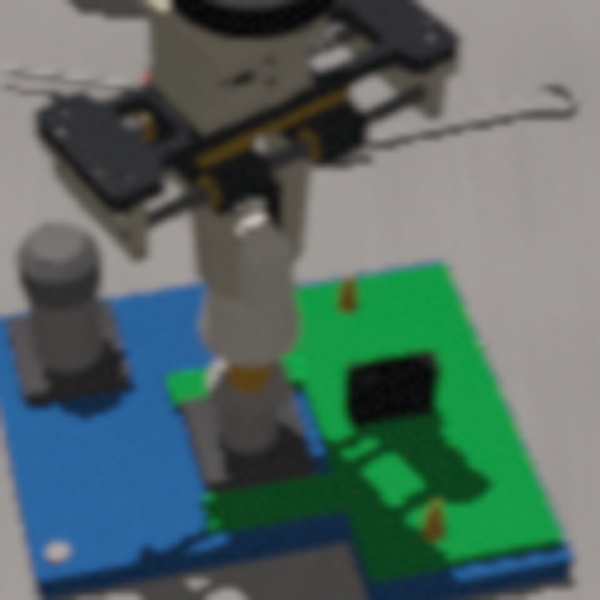

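The bell is off: the brass neck shows below it at zoomed (250,378). I'll lift to more than 10 cm.

```bash
python3 -m pendant '[-0.01,0,0,0,0,0, -0.018,0,0,0,0,0, -0.02,0,0,0,0,0, -0.02,0,0,0,0,0, -0.018,0,0,0,0,0, -0.01,0,0,0,0,0, -0.005,0,0,0,0,0, 0,0,0,0,0,0, 0,0,0,0,0,0, 0,0,0,0,0,0]'
python3 -m pendant '[0,0,0,0,0,0, 0,0,0,0,0,0, 0,0,0,0,0,0, 0,0,0,0,0,0, 0,0,0,0,0,0, 0,0,0,0,0,0]'
python3 -c "
from h import *
togo([.549,-.129,.197],-76)
print(r.read_state()['dq'].round(4))
for n in C:
    p,d=r.snapshot(n);cv2.imwrite(f'pics/{n}13.png',p[:,:,::-1])
"
```

```text
time: 22.98
ee_pos: [0.5491, -0.128, 0.3346]
orientation: [-1.644, 0.853, 1.65]
contact_force: [-0.2, 0.3, -0.9]
gripper_width: 0.0239
time: 23.48
ee_pos: [0.5494, -0.1286, 0.3358]
orientation: [-1.646, 0.853, 1.648]
contact_force: [-0.3, 0.3, -0.8]
gripper_width: 0.0241
t 23.48 pos [ 0.5494 -0.1286  0.3358] shift [ 0.1388  0.0004 -0.0002] turn [-1.1996e+00  1.3000e-03 -8.0000e-04] F [-0.3  0.3 -0.8] M [ 0.04  0.14 -0.05] w 0.0241
[ 0.0012 -0.001  -0.0001 -0.     -0.0001  0.002  -0.0003]
```

View pics/side13.png

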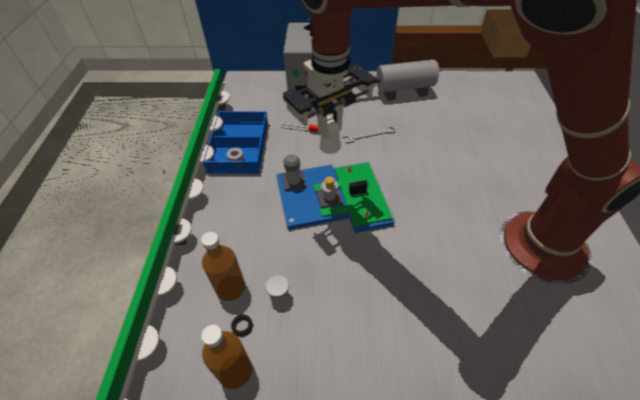

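View pics/top13.png

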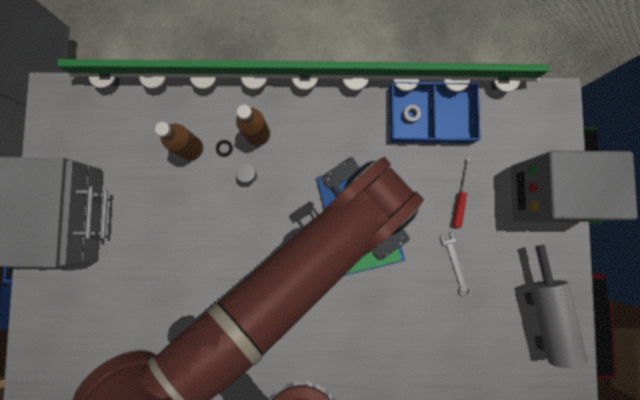

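The side view shows the bell in the gripper at (330,135), the bare brass neck at (330,184) and the plate seated with its handle at (358,187). In both views the bystanders are where they started. The lift is 139 mm and the arm is at rest, so I'll hand in.

```bash
python3 -c "
from rig import r
print(r.job_done()); print(r.read_state()['time'])"
```

```text
the job is handed in; nothing more can be done
None
the job is handed in; nothing more can be done
```

The job is done and handed in at about 23.6 s of the 64 s allowed. The interface gives no verdict, so what follows rests on my own checks.

- **Plate:** I lowered the green holding plate over both pins with the notch round the valve's foot. It met the fixture at its expected height, within 1 mm, and took about 13 N of pressing. Both pins stood through their holes in the pictures after I let go.
- **Bell:** Anticlockwise (seen from above) ran freely at first, then the torque climbed from about 0.33 rad to 0.86 N·m. I reversed and turned clockwise to 1.2 rad from the start with almost no torque, so the thread is left-handed.
- **End state:** The bell is held in the gripper (24 mm opening) 139 mm above where it sat, with the arm at rest. The bare brass neck shows below it. The plate is still seated, and the other things on the bench look unmoved in both views.

**Checks that disagreed:**
- **Cameras:** The two views differed by about 2 mm in position. I averaged them and corrected at the pins by looking at one hole.
- **Anticlockwise stop:** I did not push past 0.39 rad to confirm it, but the free turn the other way supports it.

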